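# Slide a board tray past the light gate into the UV curing unit

### The arm

A 7-joint arm with a two-finger parallel gripper is mounted at the origin on the work surface. World frame = base frame: x ahead of the robot, y to its left, z up, the work surface at z = 0. Lengths are in mm, angles in rad, forces in N, time in s.
With the tool pointing down it reaches from about 400 to 875 mm from the base axis. Payload 4.4 kg.
Tool frame: the origin (TCP) lies midway between the tips of the shut fingers; the grasp point (between the pads) lies 19 mm behind it (ctrl.pinch_z is the distance from the TCP to the grasp point, in mm); z points along the fingers, y is the line along which they close (so a half turn about z gives the same grasp; the last joint's range is limited). The gripper opens to 85 mm and grips with 20 to 120 N. Pads are 22 mm wide; open, the fingers measure 114 mm over their backs; the gripper's body (76 mm by 85 mm) begins 54 mm behind the grasp point. The pads swing forward as they close: fully open they stand 13 mm farther back than shut.
Start: joints at [-1.368, 0.628, 0.038, 1.517, -0.027, 0.996, -0.02], TCP at [172.599, 626.68, 231.313] pointing down, gripper open.
Joint ranges: [-3.06, 3.06], [-0.37, 2.12], [-1.25, 1.32], [0.18, 2.47], [-1.1, 4.24], [0.23, 1.98], [-2.94, 2.94]. Speed limits (rad/s): [2.57, 2.57, 3.14, 3.14, 3.14, 3.14, 3.14].

### API

Orientations are given as [roll, pitch, yaw] about the fixed x, y, z axes, in that order (R = Rz(yaw) Ry(pitch) Rx(roll)).
In Python, from cell import read_state, cams, order, ctrl gives the robot as it stands.
- The arm moves only by the tool move_arm, never from a script. Its argument "targets" is text: rows parted by semicolons, each of 7 numbers parted by spaces: the gripper's target within -1 to 1 (fully open at 1, half-way at 0, shut at -1), then the shift along the tool's x, y, z in cm, then the turn, a rotation vector about the tool's x, y, z in degrees. A call has 1 to 5 rows; each row shifts and turns the commanded pose from where the row before left it, along the tool's axes as they then stand; what a row does not reach is not made up. A row lasts 1/12 s, in which the tool goes at most 41.7 mm and 7.16 degrees, less where a joint would pass 70% of its speed; a pose out of reach is approached as far as the arm can. A call with a gripper value outside its range is refused whole. The fingers move at their own pace and stop on an object; the grip force is fixed at half the most. Time passes only in rows, so rows that do not move let the fingers close. It gives the time, the measured TCP pose, the force, the opening and the grip force at its end, in the units of the state.
- read_state(): the state, without advancing time (a new reading comes with each control period).
- cams.get_image(name): name is "scene" or "top" or "wrist"; returns a dict with "color" (420x560x3 uint8, red, green, blue), "fovy" (degrees; the focal length in pixels is half the picture's height over the tangent of half this angle, whatever the lens; pixels are square), "cx", "cy" (the principal point, pixels), "rvec" (rotation vector, rad) and "tvec" (3), from world to camera coordinates, as OpenCV has them. Camera axes: x right, y down, z forward; pixel columns grow to the right and rows downward; lengths in mm; the calibration is good to about 2 mm. A picture is of the moment at which its call begins. There is no depth.
- order.finish_job(): hands the job in; it is judged then, once.
The state is a dict: "clock": time; "qpos": joint angles; "qd": joint speeds; "tau": joint torques, N m; "eef_pos": TCP position; "tool_rot": TCP orientation; "force": force on the tool from outside, world axes, zero at the start; "torque": the same for the moment, N m; "width": finger opening in mm; "gripper_force": force on a finger pad.
Only numpy, scipy, OpenCV 4.12 (cv2) and the standard library are available. Lean on these libraries where they do the work, as an engineer would, in place of code of your own. Each camera call takes 0.05 s, during which the arm holds its last target. There are 200 camera calls.

### The job

Slide the tray of freshly masked phone boards along the chute into the UV curing unit: with one fingertip press the long palm bar down to swing the light gate up and keep it down, and with another fingertip push the tray by its upright end plate under the raised gate until it is fully home against the end stop. The mask is wet, so the gate must never touch the tray on its way through; push only, lift nothing, and leave the things lying about where they are. Then let the bar up, so that the gate shuts behind the boards, and take the hand away.

Things in the scene. Friction and masses are not known exactly. Their poses are not given: they have to be found in the camera images.
- unit: UV curing unit with infeed chute, fixed. Origin on the table under the middle of the gate; x = direction the tray is pushed (roughly to the robot's right, yaw differs each time), y across the chute towards the palm bar, z up; other entries give mm in these axes. Chute floor z=12, from x=-249 to 98, 58 mm wide between rails 4 mm thick with tops at z=30.
- end_stop (a point): black stop pad inside the hood, middle of its face, on the chute's centre line (unit x=98, z=24). A white hood with amber window covers the chute's end: x=15 to 130, 86 mm wide, top at z=86; its mouth is 58 mm wide, its top at z=48.
- shaft (a point): axis of the gate's 8 mm steel shaft at the gate (unit x=0, y=42, z=46). The shaft runs along the chute just outside the rail, x=-248 to 4, in two bearing blocks (x=-242 and x=-22, 10 mm long, y=34 to 52, tops at z=55).
- gate (a joint): light gate, dark steel plate 3 mm thick across the chute at unit x=0, clamped to the shaft with the palm bar; both turn together. 0 = shut (lower edge at z=19: stops the tray's pan, clears its thin tail); grows (rad) as the bar goes down and the gate swings up; 0.66 = bar fully down; clear of the tray from 0.38. Sprung shut; 2 to 4 N hold the bar down. Raised gate reaches z=95.
- bar_top (a point): upper face of the palm bar, mid-length, 41 mm out from the shaft. The bar: aluminium plate with black tread, 195 mm long beside the chute (unit x=-235 to -40), y=52 to 98 (shut). Gate shut: it leans up 15 deg outwards, this point at z=47; gate just clear: z=31; fully down: leans 23 deg down outwards, z=21. Its y falls from 84 to 76. A fingertip holding it down can slide along it in x.
- tray: loose black plastic slide tray, about 0.25 kg: pan 90 x 55 mm, 22 mm high, with phone boards; behind it a flat tail 26 mm wide, 4 mm thick, 62 mm long to the upright end plate. Origin: underside, middle of the pan; x = push direction; pan ends at +-45, end plate's rear face at -107. Starts with its front 18 to 50 mm before the gate; home at unit x=53.
- tray_push (a point): where the tray is pushed: middle of the rear (-x) face of its upright end plate, 44 mm wide (y), 4 mm thick, from the chute floor up to 36 mm above it; this point is 18 mm above the floor (unit z=30). Axes as the unit's. With the tray home it is at unit x=-54.
- tray_front (a point): middle of the front wall of the tray, 11 mm above the chute floor; when home it is at x=+98 of the unit.
- tweezers: bystander: steel tweezers, 110 mm, lying beside the chute; origin underside centre
- syringe: bystander: brown mask syringe, 110 mm, lying on the palm-bar side; origin underside centre
- flux_jar: bystander: small white jar, 38 mm across, 32 mm high; origin underside centre
- alcohol: bystander: white bottle, 60 mm across, 125 mm high; origin underside centre
- tip_cleaner: bystander: black round pot with brass top, 88 mm across, 65 mm high; origin underside centre
- driver: bystander: grey screwdriver, 150 mm, lying; origin underside centre
- board_holder: bystander: blue board clamp with red knob, 173 x 75 mm, 23 mm high; origin underside centre
- phone: bystander: black phone, 147 x 72 x 8 mm, lying; origin underside centre
There are look-alikes about, which are no part of the job. What is shaped like the tray but pink or turquoise is not meant.

How it is judged (in metres and radians):
On the way, in this order (a step that is already met when the one before it is completed fails the run):
1. a fingertip holds the palm bar down and the gate stands open, before the tray reaches it (value of joint gate above 0.36 rad and contact force between the fingers and gate above 0.3 N and x of tray_front in the frame of unit below -0.002 m), for 0.1 s.
2. with the bar still held down by a finger, the tray is being pushed under the open gate by a finger (value of joint gate above 0.33 rad and contact force between the fingers and gate above 0.3 N and contact force between the fingers and tray above 0.1 N and x of tray_front in the frame of unit above 0.03 m), for 0.04 s.
At the end, for the whole second after the job is handed in: the tray lies flat and straight in the chute with its front within 6 mm of the end stop, at rest, and the gate has shut behind its pan (joint below 0.06 rad) (x of tray_front in the frame of unit between 0.092 and 0.102 m and z of tray in the frame of unit below 0.016 m and angle between the x axis of tray and the x axis of unit, either way round below 0.08 rad and value of joint gate below 0.06 rad and linear speed of tray below 0.01 m/s); the robot touches nothing.
It fails at once if the gate touches the tray (contact force between gate and tray above 0.5 N).
It fails at once if the tray is lifted or carried (z of tray in the frame of unit above 0.022 m or angle between tray's own z axis and vertical above 0.2 rad).
It fails at once if a bystander is disturbed (moved more than 20 mm) (distance of any of tweezers, syringe, flux_jar, alcohol, tip_cleaner, driver, board_holder, phone from where it was at the start of the episode above 0.02 m).
It also fails if it takes over 32 s, if anything falls off the work surface, if the arm or the gripper's body presses on something with over 40 N, if the wrist force passes 120 N, or if a joint passes its speed limit or range.

## Working session

There is one attempt and no reset: what is moved stays moved. The work goes in short steps, Python scripts to look and compute and a tool call to move; the robot and the scene stay as the last step left them, time stands still between calls to the robot, and variables do not carry over. Pictures are saved under pics/ and viewed, at most 10 in all, crops included, and the job is handed in when it is done.

Besides the shell and the picture viewer there is one more tool, called after "Call:" as name(argument=value, ...), one argument or row to a line, values as JSON. move_arm: Moves the arm, as the interface text tells. Its arguments: {"type":"object","properties":{"targets":{"type":"string"}},"required":["targets"]}

```bash
mkdir -p pics; cat > h.py <<'E'
import numpy as np, cv2
from cell import read_state, cams, order, ctrl
def shot(n,f):
    d=cams.get_image(n); cv2.imwrite('pics/'+f,cv2.cvtColor(d['color'],cv2.COLOR_RGB2BGR)); return d
def ray(d,u,v,z):
    f=d['color'].shape[0]/2/np.tan(np.radians(d['fovy'])/2)
    R=cv2.Rodrigues(np.array(d['rvec'],float))[0]; c=-R.T@np.array(d['tvec'],float)
    r=R.T@np.array([(u-d['cx'])/f,(v-d['cy'])/f,1.]); return c+r*(z-c[2])/r[2]
def proj(d,P):
    f=d['color'].shape[0]/2/np.tan(np.radians(d['fovy'])/2)
    R=cv2.Rodrigues(np.array(d['rvec'],float))[0]; q=R@np.array(P,float)+np.array(d['tvec'],float).ravel(); return [d['cx']+f*q[0]/q[2],d['cy']+f*q[1]/q[2]]
E
python3 - <<'E'
from h import *
import pickle
ds={n:shot(n,n+'0.png') for n in('top','scene')}
pickle.dump(ds,open('d0.pkl','wb'))
a=cv2.imread('pics/top0.png')
cv2.imwrite('pics/top0b.png',cv2.resize(a,(800,600),interpolation=cv2.INTER_CUBIC))
print(read_state())
E
```

```text
{'clock': 0.1, 'qpos': array([-1.36777343,  0.62926542,  0.03841707,  1.51822896, -0.02702179,
        0.99633789, -0.01996097]), 'qd': array([ 0.00076839, -0.00100767,  0.00121714, -0.00124244, -0.00032414,
        0.00116679,  0.00107427]), 'tau': array([ 2.78527477e-03, -5.64525926e+01,  1.23037275e+00, -1.93970221e+01,
        1.13313735e-02,  5.41060406e-03,  1.78223900e-05]), 'eef_pos': array([172.43891466, 626.13527769, 230.48540076]), 'tool_rot': array([-3.13986959e+00, -1.71388460e-05,  2.87282020e+00]), 'force': array([ 0.19226008, -0.08437235, -0.35951178]), 'torque': array([ 0.02888788, -0.02603809, -0.07346089]), 'gripper_force': 0.0, 'width': 85.4311226289518}
```

View pics/top0b.png

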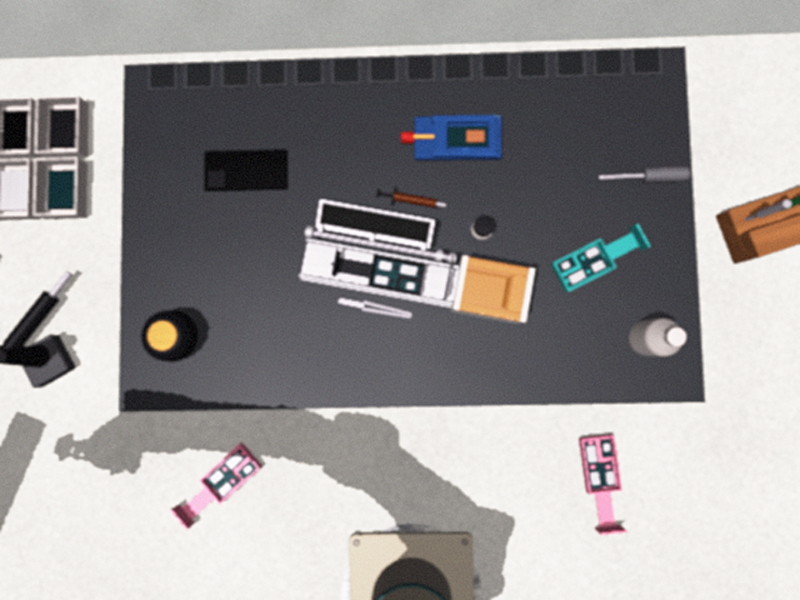

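View pics/scene0.png

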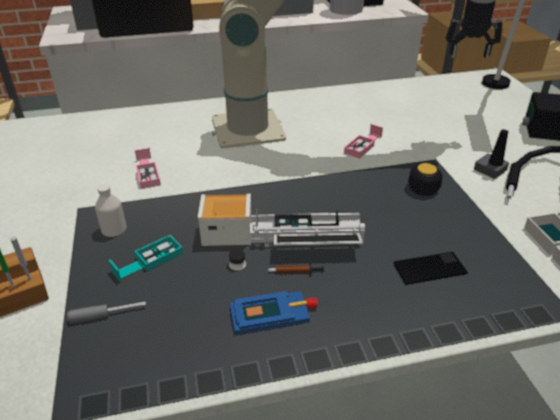

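The top view (800x600 scale) shows the unit: hood (495,288), palm bar (378,225), tray pan (398,272) with its tail to the left. The tweezers lie at (375,308) and the syringe at (412,198). The scene view agrees.

```bash
python3 - <<'E'
from h import *
a=cv2.imread('pics/top0.png')
c=a[130:235,200:385]; print(c.shape)
cv2.imwrite('pics/crop.png',cv2.resize(c,None,fx=4.3,fy=4.3,interpolation=cv2.INTER_CUBIC))
import pickle
d=pickle.load(open('d0.pkl','rb'))['top']
hsv=cv2.cvtColor(a,cv2.COLOR_BGR2HSV)
m=cv2.inRange(hsv,(8,90,120),(25,255,255)); m[:,:300]=0;m[:, 385:]=0
cs=max(cv2.findContours(m,0,2)[0],key=cv2.contourArea); r=cv2.minAreaRect(cs);print('amber',r)
for p in cv2.boxPoints(r): print(p,ray(d,*p,86).round(1))
g=a.max(2)
roi=np.zeros_like(g); 
mb=((g<45)*255).astype('uint8'); mb[:135]=0;mb[180:]=0;mb[:,:215]=0;mb[:,310:]=0
for cc in cv2.findContours(mb,0,2)[0]:
  if cv2.contourArea(cc)>150:
    r=cv2.minAreaRect(cc);print('dark',r,[ray(d,*p,47).round(0)[:2] for p in cv2.boxPoints(r)])
print(d['fovy'],ray(d,280,210,0))
E
```

```text
(105, 185, 3)
amber ((345.44403076171875, 201.80801391601562), (42.30641174316406, 38.63925552368164), 10.30484676361084)
[321.17603 217.03201] [466.6 -84.8  86. ]
[328.088   179.01602] [ 552.8 -102.7   86. ]
[369.71204 186.58401] [ 533.4 -196.1   86. ]
[362.80005 224.6    ] [ 447.7 -177.7   86. ]
dark ((262.05743408203125, 155.67689514160156), (73.33897399902344, 11.770992279052734), 10.080598831176758) [array([622., 138.]), array([650., 133.]), array([614., -39.]), array([587., -34.])]
51.74635371700417 [490.89973432   9.66306514   0.        ]
```

View pics/crop.png

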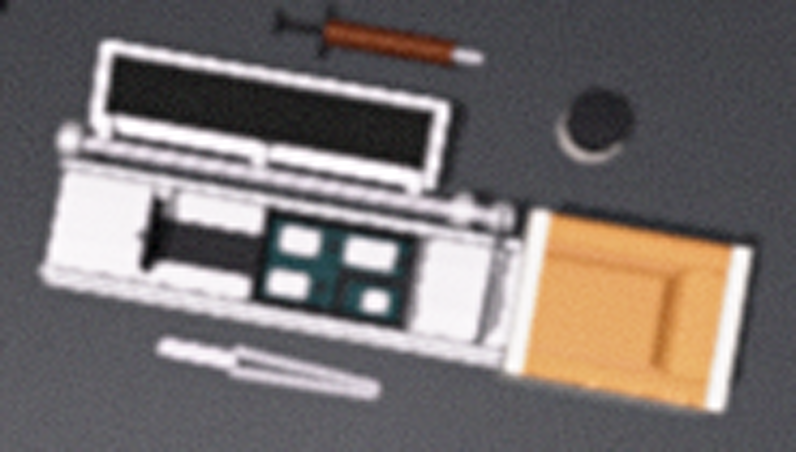

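The crop shows the bar tread, shaft and hood clearly. The end plate is at crop (155,235), the pan front edge at (413,280), and the hood top corners at (545,210), (752,248), (722,410) and (505,375). I'll turn these into a unit frame.

```bash
cat >> h.py <<'E'
def frame():
    import json; j=json.load(open('unit.json')); t=j['yaw']; return np.array(j['o']),np.array([np.cos(t),np.sin(t)]),np.array([-np.sin(t),np.cos(t)])
def w2u(p): o,x,y=frame(); q=np.array(p[:2])-o; return np.array([q@x,q@y])
def u2w(a,b): o,x,y=frame(); return o+a*x+b*y
def go(a,b,z):
    "shift in tool axes (cm) and yaw turn to unit (a,b) height z, tool y along +unit y or -"
    from scipy.spatial.transform import Rotation as Ro
    s=read_state(); R=Ro.from_euler('xyz',s['tool_rot']).as_matrix(); p=np.array(s['eef_pos']); o,x,y=frame()
    d=R.T@(np.r_[u2w(a,b),z]-p)/10
    T=np.c_[np.r_[-x,0],np.r_[y,0],[0,0,-1]]
    print('tcp unit',w2u(p).round(1),p[2].round(1),'shift cm',d.round(2),'turn',np.degrees(Ro.from_matrix(R.T@T).as_rotvec()).round(1))
E
python3 - <<'E'
from h import *
import pickle,json
d=pickle.load(open('d0.pkl','rb'))['top']
P=lambda u,v,z: ray(d,200+u/4.3,130+v/4.3,z)[:2]
H=np.array([P(*c,86) for c in((545,210),(752,248),(722,410),(505,375))])
print('hood sizes',[np.linalg.norm(H[i]-H[(i+1)%4]).round(1) for i in range(4)])
B=np.array([P(*c,z) for c,z in(((104,42),52),((450,102),52),((430,190),41),((94,130),41))])
B=np.array([P(*c,z) for c,z in(((104,42),51),((450,102),51),((430,190),39),((94,130),39))])
print('bar sizes',[np.linalg.norm(B[i]-B[(i+1)%4]).round(1) for i in range(4)])
hc,bc=H.mean(0),B.mean(0)
ang=lambda v:np.arctan2(v[1],v[0])
print(np.degrees([ang(H[1]-H[0]),ang(H[2]-H[3]),ang(B[1]-B[0]),ang(B[2]-B[3]),ang(hc-bc)+np.arctan2(75,210)]))
t=np.mean([ang(B[1]-B[0]),ang(B[2]-B[3]),ang(hc-bc)+np.arctan2(75,210)])
x=np.array([np.cos(t),np.sin(t)]);y=np.array([-x[1],x[0]])
o1=hc-72.5*x; o2=bc+137.5*x-75*y; print(o1,o2)
json.dump(dict(yaw=t,o=list((o1+o2)/2)),open('unit.json','w'))
for n,u,v,z in(('plate top L',160,198,48),('plate top R',148,268,48),('pan front',413,280,34),('pan rear',262,255,34),('shaft end',68,137,46),('shaft',505,215,46),('syr',330,15,8),('syr',480,58,8),('jar',598,105,32),('chute end',58,225,12),('tweez',160,345,5)):print(n,w2u(P(u,v,z)).round(1))
go(-200,43,110)
E
```

```text
hood sizes [np.float64(110.3), np.float64(86.9), np.float64(114.5), np.float64(89.9)]
bar sizes [np.float64(194.8), np.float64(48.2), np.float64(190.9), np.float64(47.6)]
[-101.8427629  -100.36542335 -101.39344648 -101.56109961 -101.64416456]
[513.51015225 -72.13553514] [514.31100667 -71.65180567]
plate top L [-188.4   19.1]
plate top R [-187.6  -20.3]
pan front [-42.8   0.8]
pan rear [-128.2   -0.4]
shaft end [-245.6   43.9]
shaft [ 0.6 43.9]
syr [-117.5  146.4]
syr [-28.  136.7]
jar [ 41.4 116.3]
chute end [-248.4   -1.9]
tweez [-178.7  -58.7]
tcp unit [-615.7 -474.1] 230.5 shift cm [-54.4  -37.96  12.11] turn [-0.1  0.1 86.1]
```

The unit frame is consistent: the hood and bar sizes match, and the two origins agree within 1 mm. The tray front is at about x=-42 and the end plate's rear face at about -192. I'm approaching a point above x=-214, y=43.

Call:
move_arm(
  targets="0.6 -2.7 -1.83 0 0 0 0;0.6 -2.7 -1.83 0 0 0 0;0.6 -2.7 -1.83 0 0 0 0;0.6 -2.7 -1.83 0 0 0 0;0.6 -2.7 -1.83 0 0 0 0",
)

```text
clock: 0.52
eef_pos: [279.1, 501.0, 230.9]
tool_rot: [-3.141, -0.0, 2.873]
force: [0.8, 0.0, -0.8]
width: 68.2
gripper_force: 0.0
```

Call:
move_arm(
  targets="0.6 -2.7 -1.83 0 0 0 0;0.6 -2.7 -1.83 0 0 0 0;0.6 -2.7 -1.83 0 0 0 0;0.6 -2.7 -1.83 0 0 0 0;0.6 -2.7 -1.83 0 0 0 0",
)

```text
clock: 0.93
eef_pos: [384.9, 377.0, 231.1]
tool_rot: [-3.141, -0.0, 2.873]
force: [0.4, 0.6, -0.1]
width: 68.3
gripper_force: 0.0
```

Call:
move_arm(
  targets="0.6 -2.7 -1.83 0 0 0 0;0.6 -2.7 -1.83 0 0 0 0;0.6 -2.7 -1.83 0 0 0 0;0.6 -2.7 -1.83 0 0 0 0;0.6 -2.7 -1.83 0 0 0 0",
)

```text
clock: 1.35
eef_pos: [490.7, 253.0, 231.0]
tool_rot: [-3.141, -0.001, 2.873]
force: [0.5, 0.6, -0.4]
width: 68.9
gripper_force: 0.0
```

Call:
move_arm(
  targets="0.6 -2.7 -1.83 0 0 0 0;0.6 -2.7 -1.83 0 0 0 0;0.6 -2.7 -1.83 0 0 0 0;0.6 -2.7 -1.83 0 0 0 0;0.6 -2.7 -1.83 0 0 0 0",
)

```text
clock: 1.77
eef_pos: [596.5, 129.0, 230.9]
tool_rot: [-3.141, -0.001, 2.873]
force: [0.4, 0.8, -0.0]
width: 68.4
gripper_force: 0.0
```

Call:
move_arm(
  targets="0.6 0 0 0 0 0 6.6;0.6 0 0 0 0 0 6.6;0.6 0 0 0 0 0 6.6;0.6 0 0 0 0 0 6.6;0.6 0 0 0 0 0 6.6",
)

```text
clock: 2.18
eef_pos: [595.7, 130.2, 230.8]
tool_rot: [-3.141, -0.001, 2.291]
force: [-0.1, 0.4, -0.5]
width: 68.5
gripper_force: 0.0
```

Call:
move_arm(
  targets="0.6 0 0 0 0 0 6.6;0.6 0 0 0 0 0 6.6;0.6 0 0 0 0 0 6.6;0.6 0 0 0 0 0 6.6;0.6 0 0 0 0 0 6.6",
)

```text
clock: 2.6
eef_pos: [595.6, 130.4, 230.8]
tool_rot: [-3.141, 0.0, 1.715]
force: [0.1, -0.3, -0.9]
width: 68.5
gripper_force: 0.0
```

Call:
move_arm(
  targets="0.6 0 0 0 0 0 6.6;0.6 0 0 0 0 0 6.6;0.6 0 0 0 0 0 6.6;0.6 0 0 0 0 0 0",
)

```text
clock: 2.93
eef_pos: [595.6, 130.6, 230.7]
tool_rot: [-3.141, 0.001, 1.373]
force: [-0.4, -0.1, -0.3]
width: 68.4
gripper_force: 0.0
```

```bash
python3 - <<'E'
from h import *
import pickle
go(-214,43,110)
s=read_state();print(s['width'],s['qpos'].round(2),s['clock'],s['force'])
d=shot('wrist','w1.png'); pickle.dump(d,open('w1.pkl','wb'))
E
```

```text
tcp unit [-214.7   39.6] 230.7 shift cm [-0.06  0.35 12.07] turn [-0.1  0.1  0.2]
68.35289593288522 [-0.55  0.61  0.48  1.64 -0.33  0.97 -0.16] 2.9333 [-0.39342006 -0.07105756 -0.3007361 ]
```

View pics/w1.png

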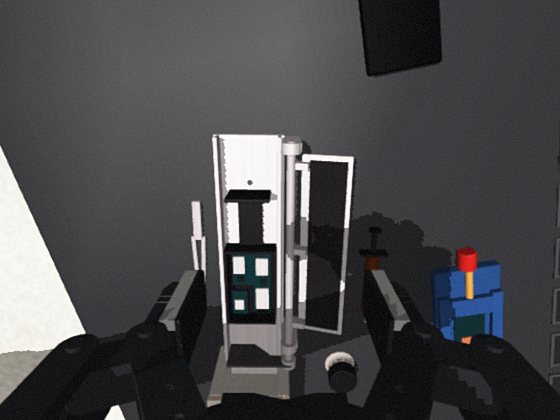

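The wrist view shows the chute upright. The tray's end plate is at (225-272,190-200), the pan front edge at row ~322, and the bar at (327,245).

```bash
python3 - <<'E'
from h import *
import pickle
d=pickle.load(open('w1.pkl','rb'))
R=cv2.Rodrigues(np.array(d['rvec'],float))[0]; c=-R.T@np.array(d['tvec'],float).ravel(); print('cam',w2u(c),c[2])
for n,u,v,z in(('plate Ltop',225,191,48),('plate Rtop',272,191,48),('row200',248,200,48),('pan front',248,322,34),('bar far out corner',354,157,52),('bar near out',341,334,52),('rail L far',214,135,30),('rail R far',283,135,30),('shaft',291,140,46),('tweezer top',197,202,4)):print(n,w2u(ray(d,u,v,z)).round(1))
E
```

```text
cam [-297.02545475   38.92248175] 373.87152728062017
plate Ltop [-202.  -17.]
plate Rtop [-202.2   27.6]
row200 [-193.1    4.5]
pan front [-44.1  -1.1]
bar far out corner [-235.8  102.4]
bar near out [-42.6 101.3]
rail L far [-252.1  -27.9]
rail R far [-252.4   37.8]
shaft [-250.    45.1]
tweezer top [-176.5  -55.7]
```

Call:
move_arm(
  targets="0.6 0 0.1 3 0 0 0;0.6 0 0.1 3 0 0 0;0.6 0 0.1 3 0 0 0;0.6 0 0.05 3 0 0 0;0.6 0 0 0 0 0 0",
)

```text
clock: 3.4
eef_pos: [595.1, 129.5, 105.7]
tool_rot: [-3.131, 0.004, 1.378]
force: [-0.8, -0.1, -1.0]
width: 68.0
gripper_force: 0.0
```

```bash
python3 - <<'E'
from h import *
go(-215,45,50)
E
```

```text
tcp unit [-213.5   39.3] 105.7 shift cm [0.16 0.63 5.57] turn [-0.6  0.2  0.5]
```

Call:
move_arm(
  targets="0.6 0.1 0.3 1.5 0 0 0;0.6 0.1 0.3 1.5 0 0 0;0.6 0 0 1.2 0 0 0;0.6 0 0 0.8 0 0 0;0.6 0 0 0 0 0 0",
)

```text
clock: 3.82
eef_pos: [604.7, 130.5, 59.8]
tool_rot: [-3.139, 0.001, 1.376]
force: [-0.4, 0.4, -0.2]
width: 68.1
gripper_force: 0.0
```

```bash
python3 - <<'E'
from h import *
import pickle
go(-215,45,40)
d=shot('scene','s1.png')
c=cv2.imread('pics/s1.png')[170:290,180:400]
cv2.imwrite('pics/s1c.png',cv2.resize(c,None,fx=3.6,fy=3.6,interpolation=cv2.INTER_CUBIC))
E
```

```text
tcp unit [-216.4   48.5] 59.8 shift cm [-0.14 -0.35  1.98] turn [-0.1  0.   0.4]
```

View pics/s1c.png

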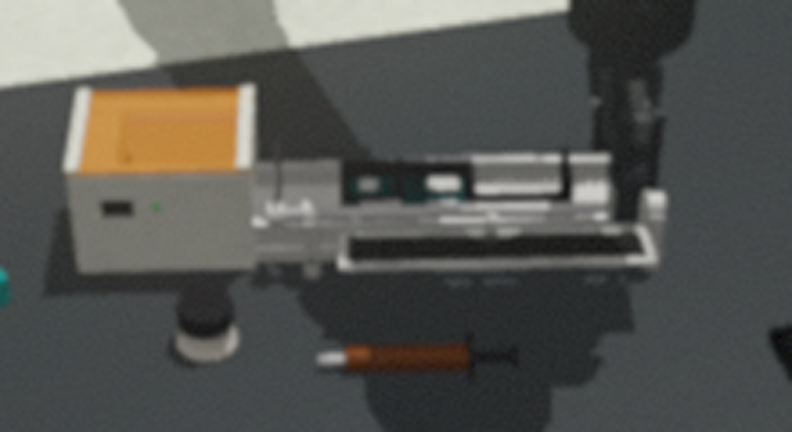

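The finger stands behind the end plate (crop 570,175) with a small gap, and the bar lies below. I'll shift y back by 3 mm and lower slowly to feel for the bar.

Call:
move_arm(
  targets="0.6 0 -0.3 0.3 0 0 0;0.6 0 0 0.4 0 0 0;0.6 0 0 0.4 0 0 0;0.6 0 0 0.4 0 0 0;0.6 0 0 0 0 0 0",
)

```text
clock: 4.28
eef_pos: [602.3, 131.1, 45.6]
tool_rot: [-3.141, 0.0, 1.375]
force: [-0.7, 0.1, 0.5]
width: 68.0
gripper_force: 0.0
```

Call:
move_arm(
  targets="0.6 0 0 0.3 0 0 0;0.6 0 0 0.3 0 0 0;0.6 0 0 0.3 0 0 0;0.6 0 0 0 0 0 0",
)

```text
clock: 4.62
eef_pos: [602.9, 131.1, 36.9]
tool_rot: [3.141, 0.0, 1.375]
force: [-0.0, 0.5, 0.9]
width: 68.6
gripper_force: 0.8
```

```bash
python3 - <<'E'
from h import *
go(-215,45,20);s=read_state();print(s['force'],s['torque'],s['clock'])
E
```

```text
tcp unit [-216.7   46.6] 36.9 shift cm [-0.17 -0.16  1.69] turn [0.  0.  0.3]
[-0.04561831  0.46951964  0.8873728 ] [-0.03040625 -0.08514609 -0.03903092] 4.6167
```

Call:
move_arm(
  targets="0.6 0 -0.1 0.4 0 0 0;0.6 0 0 0.4 0 0 0;0.6 0 0 0.3 0 0 0;0.6 0 0 0 0 0 0",
)

```text
clock: 4.95
eef_pos: [600.8, 131.5, 25.5]
tool_rot: [-3.14, 0.0, 1.376]
force: [-2.2, 0.4, 3.6]
width: 68.2
gripper_force: 1.8
```

Call:
move_arm(
  targets="0.6 0 0 0.3 0 0 0;0.6 0 0 0.3 0 0 0;0.6 0 0 0 0 0 0",
)

```text
clock: 5.2
eef_pos: [601.1, 131.6, 20.0]
tool_rot: [-3.14, -0.0, 1.375]
force: [-2.1, 0.6, 4.9]
width: 68.7
gripper_force: 2.0
```

```bash
python3 - <<'E'
from h import *
go(-215,45,18);s=read_state();print(s['force'],s['torque'],s['clock'],s['width'])
d=shot('scene','s2.png')
c=cv2.imread('pics/s2.png')[170:290,180:400]
cv2.imwrite('pics/s2c.png',cv2.resize(c,None,fx=3.6,fy=3.6,interpolation=cv2.INTER_CUBIC))
E
```

```text
tcp unit [-216.8   44.8] 20.0 shift cm [-0.18  0.02  0.2 ] turn [-0.1 -0.   0.3]
[-2.06254568  0.62125149  4.86519298] [ 0.05987006  0.30581932 -0.03418089] 5.2 68.65534162765533
```

View pics/s2c.png

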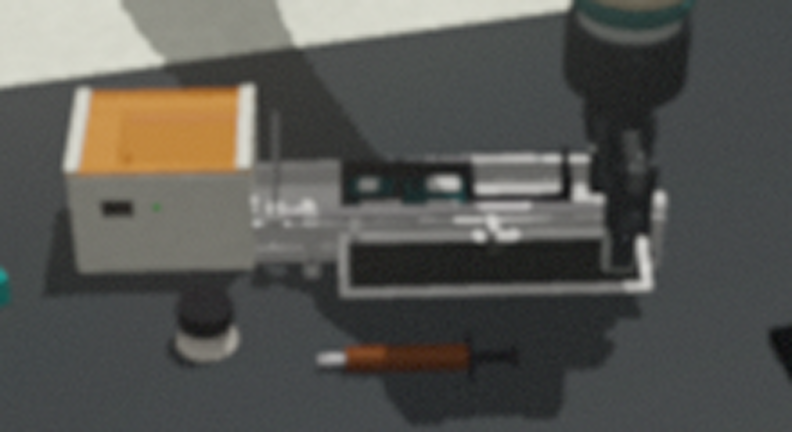

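The bar is down and the gate plate is raised (crop 275,130). I'll press 4 mm more, then push along unit +x (tool -x).

Call:
move_arm(
  targets="0.6 0 0 0.2 0 0 0;0.6 0 0 0.2 0 0 0;0.6 -0.3 0 0 0 0 0;0.6 -0.4 0 0 0 0 0;0.6 -0.4 0 0 0 0 0",
)

```text
clock: 5.67
eef_pos: [601.0, 120.9, 16.8]
tool_rot: [3.139, -0.001, 1.376]
force: [1.7, 2.8, 3.6]
width: 68.2
gripper_force: 2.9
```

Call:
move_arm(
  targets="0.6 -0.5 0 0 0 0 0;0.6 -0.5 0 0 0 0 0;0.6 -0.5 0 0 0 0 0;0.6 -0.5 0 0 0 0 0;0.6 -0.5 0 0 0 0 0",
)

```text
clock: 6.08
eef_pos: [595.3, 96.3, 16.7]
tool_rot: [3.141, -0.001, 1.375]
force: [2.5, 6.2, 5.4]
width: 68.4
gripper_force: 2.9
```

```bash
python3 - <<'E'
from h import *
go(-65,45,16);s=read_state();print(s['force'],s['torque'],s['clock'],s['width'])
E
```

```text
tcp unit [-181.    46.2] 16.7 shift cm [-11.6   -0.18   0.05] turn [ 0.1 -0.1  0.3]
[2.54570666 6.19815186 5.39271215] [ 1.00352244 -0.41202949 -0.01320267] 6.0833 68.35368492269703
```

```bash
python3 - <<'E'
from h import *
d=shot('scene','s3.png')
c=cv2.imread('pics/s3.png')[170:290,180:400]
cv2.imwrite('pics/s3c.png',cv2.resize(c,None,fx=3.6,fy=3.6,interpolation=cv2.INTER_CUBIC))
o,x,y=frame()
q=lambda a,b,z:((np.array(proj(d,np.r_[u2w(a,b),z]))-[180,170])*3.6).round(0)
print('bar outer edge mid: down',q(-137,92,15),'clear',q(-137,98,29),'plate top',q(-181+11,0,48),'pan front',q(-19,0,34))
E
```

```text
bar outer edge mid: down [490. 296.] clear [492. 286.] plate top [531. 164.] pan front [301. 186.]
```

View pics/s3c.png

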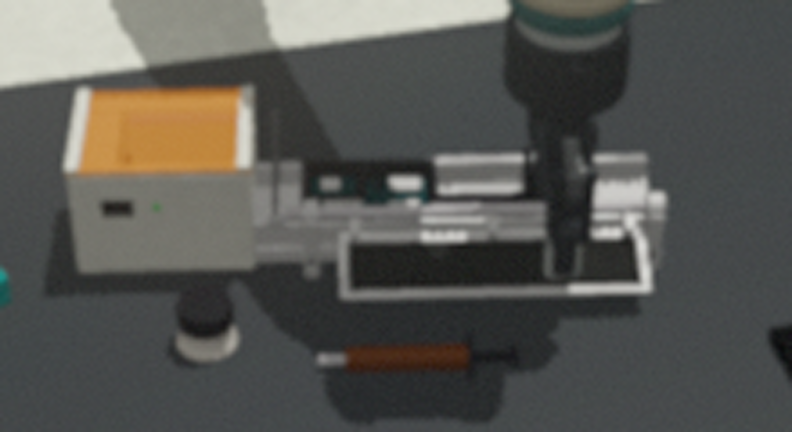

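The tray moves as expected: pan front at crop x≈302, which is unit x≈-19, and the bar is nearly fully down at row 293. I'll keep pushing.

Call:
move_arm(
  targets="0.6 -0.6 -0.02 0 0 0 0;0.6 -0.6 -0.02 0 0 0 0;0.6 -0.6 -0.02 0 0 0 0;0.6 -0.6 -0.02 0 0 0 0;0.6 -0.6 -0.02 0 0 0 0",
)

```text
clock: 6.55
eef_pos: [588.4, 67.3, 16.7]
tool_rot: [3.141, -0.002, 1.376]
force: [2.3, 4.7, 5.1]
width: 68.7
gripper_force: 3.0
```

Call:
move_arm(
  targets="0.6 -0.6 -0.02 0 0 0 0;0.6 -0.6 -0.02 0 0 0 0;0.6 -0.6 -0.02 0 0 0 0;0.6 -0.6 -0.02 0 0 0 0;0.6 -0.6 -0.02 0 0 0 0",
)

```text
clock: 6.97
eef_pos: [581.8, 38.2, 16.7]
tool_rot: [3.141, -0.002, 1.376]
force: [3.3, 4.6, 6.5]
width: 68.4
gripper_force: 3.2
```

Call:
move_arm(
  targets="0.6 -0.6 -0.02 0 0 0 0;0.6 -0.6 -0.02 0 0 0 0;0.6 -0.6 -0.02 0 0 0 0;0.6 -0.6 -0.02 0 0 0 0;0.6 -0.6 -0.02 0 0 0 0",
)

```text
clock: 7.38
eef_pos: [574.9, 9.0, 16.6]
tool_rot: [3.141, -0.002, 1.376]
force: [2.2, 5.7, 5.2]
width: 68.5
gripper_force: 3.3
```

```bash
python3 - <<'E'
from h import *
go(-65,45,16);s=read_state();print(s['force'],s['torque'],s['clock'],s['width'])
E
```

```text
tcp unit [-91.5  43.6] 16.6 shift cm [-2.65  0.13  0.06] turn [ 0.  -0.1  0.4]
[2.20524606 5.71532406 5.23573197] [ 1.15520628e+00 -6.61431197e-01  2.91643142e-04] 7.3833 68.5249926569306
```

Call:
move_arm(
  targets="0.6 -0.5 0 0 0 0 0;0.6 -0.5 0.02 0 0 0 0;0.6 -0.4 0.02 0 0 0 0;0.6 -0.3 0 0 0 0 0;0.6 -0.2 0 0 0 0 0",
)

```text
clock: 7.8
eef_pos: [571.3, -9.9, 16.6]
tool_rot: [3.141, -0.001, 1.375]
force: [2.8, 5.2, 6.4]
width: 68.4
gripper_force: 3.4
```

Call:
move_arm(
  targets="0.6 -0.2 0 0 0 0 0;0.6 -0.15 0 0 0 0 0;0.6 0 0 0 0 0 0",
)

```text
clock: 8.05
eef_pos: [570.6, -13.4, 16.6]
tool_rot: [3.141, -0.001, 1.375]
force: [2.3, 4.3, 4.8]
width: 68.0
gripper_force: 2.7
```

Call:
move_arm(
  targets="0.6 -0.15 0 0 0 0 0;0.6 -0.1 0 0 0 0 0;0.6 0 0 0 0 0 0",
)

```text
clock: 8.3
eef_pos: [570.4, -14.3, 16.6]
tool_rot: [3.141, -0.003, 1.376]
force: [3.3, 7.1, 5.3]
width: 68.6
gripper_force: 4.7
```

```bash
python3 - <<'E'
from h import *
go(-65,45,16);s=read_state();print(s['force'],s['torque'],s['clock'],s['width'])
E
```

```text
tcp unit [-67.7  43.9] 16.6 shift cm [-0.27  0.11  0.06] turn [ 0.  -0.2  0.4]
[3.29077028 7.07200322 5.31158644] [ 1.43193715 -0.68603711 -0.09750827] 8.3 68.61279027447388
```

The last 2.5 mm commanded gave only about 1 mm and the force rose, so the tray may be at the stop. I'll push a little further to tell it apart from friction.

Call:
move_arm(
  targets="0.6 -0.15 0 0 0 0 0;0.6 -0.15 0 0 0 0 0;0.6 0 0 0 0 0 0",
)

```text
clock: 8.55
eef_pos: [570.6, -14.4, 16.7]
tool_rot: [3.141, -0.006, 1.377]
force: [4.7, 11.7, 5.3]
width: 68.4
gripper_force: 7.6
```

Call:
move_arm(
  targets="0.6 -0.15 0 0 0 0 0;0.6 -0.15 0 0 0 0 0;0.6 0 0 0 0 0 0;0.6 0 0 0 0 0 0",
)

```text
clock: 8.88
eef_pos: [570.8, -14.5, 16.8]
tool_rot: [3.141, -0.01, 1.378]
force: [5.6, 18.0, 5.3]
width: 68.4
gripper_force: 10.6
```

```bash
python3 - <<'E'
from h import *
go(-65,45,16);s=read_state();print(s['force'],s['torque'],s['clock'],s['width'])
E
```

```text
tcp unit [-67.6  44.2] 16.8 shift cm [-0.27  0.08  0.08] turn [ 0.  -0.6  0.5]
[ 5.62590096 18.01812506  5.28319286] [ 3.46049338 -1.24855327 -0.59495508] 8.8833 68.41244638902411
```

The force climbs to 18 N with no motion, 3 mm from the predicted home position, so the tray is against the stop. I'll back off along -x with the bar still held, then lift.

Call:
move_arm(
  targets="0.6 0.4 0 0 0 0 0;0.6 0.4 0 0 0 0 0;0.6 0.5 0 0 0 0 0;0.6 0.5 0 0 0 0 0;0.6 0 0 0 0 0 0",
)

```text
clock: 9.3
eef_pos: [571.8, -5.4, 16.1]
tool_rot: [-3.141, 0.002, 1.375]
force: [0.4, -2.6, 3.2]
width: 68.1
gripper_force: 1.7
```

Call:
move_arm(
  targets="0.6 0 0 -0.5 0 0 0;0.6 0 0 -0.5 0 0 0;0.6 0 0 -0.6 0 0 0;0.6 0 0 -0.8 0 0 0;0.6 0 0 -1 0 0 0",
)

```text
clock: 9.72
eef_pos: [570.8, -4.1, 50.5]
tool_rot: [-3.139, -0.0, 1.375]
force: [0.2, 0.4, 0.3]
width: 68.7
gripper_force: 0.0
```

Call:
move_arm(
  targets="0.6 0 0 -2 0 0 0;0.6 0 0 -3 0 0 0;0.6 0 0 -3 0 0 0;0.6 0 0 -3 0 0 0;0.6 0 0 -3 0 0 0",
)

```text
clock: 10.13
eef_pos: [570.9, -4.3, 192.1]
tool_rot: [-3.14, -0.0, 1.375]
force: [1.4, -0.2, -0.8]
width: 68.4
gripper_force: 0.0
```

Call:
move_arm(
  targets="0.6 3 0 0 0 0 0;0.6 3 0 0 0 0 0;0.6 3 0 0 0 0 0;0.6 2 0 0 0 0 0;0.6 0 0 0 0 0 0",
)

```text
clock: 10.55
eef_pos: [592.9, 110.5, 190.3]
tool_rot: [-3.139, -0.004, 1.384]
force: [0.1, 1.7, 0.2]
width: 68.2
gripper_force: 0.0
```

```bash
python3 - <<'E'
from h import *
d=shot('top','t4.png'); s=shot('scene','s4.png')
c=cv2.resize(cv2.imread('pics/t4.png')[130:235,200:385],None,fx=3,fy=3,interpolation=cv2.INTER_CUBIC)
e=cv2.resize(cv2.imread('pics/s4.png')[180:270,180:365],None,fx=3,fy=3,interpolation=cv2.INTER_CUBIC)
cv2.imwrite('pics/f.png',np.vstack([c,e]))
q=lambda a,b,z:((np.array(proj(d,np.r_[u2w(a,b),z]))-[200,130])*3).round(0)
r=lambda a,b,z:((np.array(proj(s,np.r_[u2w(a,b),z]))-[180,180])*3+[0,315]).round(0)
for f in(q,r): print('plate rear top',f(-54,0,48),'pan rear',f(8,0,34),'bar outer shut',f(-137,97,52))
go(-65,45,100);print(read_state()['force'])
E
```

```text
plate rear top [274. 192.] pan rear [351. 208.] bar outer shut [193.  53.]
plate rear top [295. 425.] pan rear [217. 441.] bar outer shut [411. 499.]
tcp unit [-188.3   41.9] 190.4 shift cm [-12.33   0.23   9.05] turn [-0.1  0.   0.5]
[ 0.39942479 -0.95680099  0.12966255]
```

View pics/f.png

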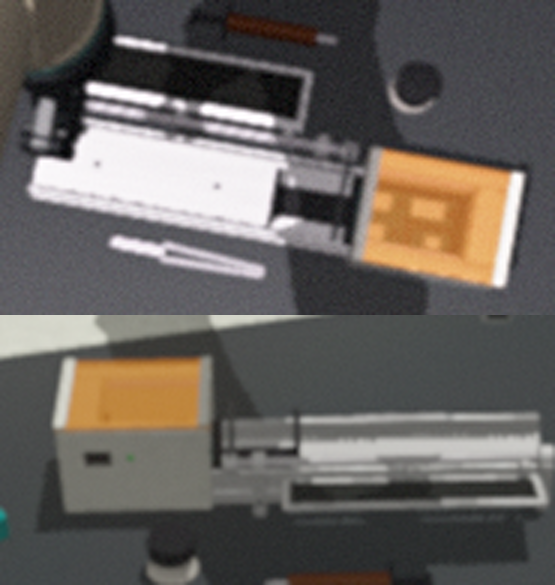

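The boards are visible through the amber window. The end plate is at (272,190) against a predicted (274,192) for home, the bar is back up, the gate is down and the hand is clear.

```bash
python3 -c "
from cell import order
print(order.finish_job())"
```

```text
the job is handed in; nothing more can be done
None
```

The tray is fully home against the end stop with the gate shut behind it and the hand clear, and the job is handed in at about 10.7 s; no verdict came back.

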